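Close and clamp the test chamber

ROBOT

A 6-joint arm with a two-finger parallel gripper is mounted at the origin on the work surface. World frame = base frame: x ahead of the robot, y to its left, z up, the work surface at z = 0. Lengths are in m, angles in rad, forces in N, time in s.
With the tool pointing down it reaches from about 0.35 to 0.775 m from the base axis. Payload 5.5 kg.
Tool frame: the origin (TCP) lies at the very end of the fingers, on their centre line; the grasp point (between the pads) lies 19 mm behind it; z points along the fingers, y is the direction in which the jaws open and shut (so a half turn about z gives the same grasp; the last joint's range is limited). The gripper opens to 85 mm and grips with 20 to 120 N. Pads are 22 mm wide; open, the fingers measure 114 mm over their backs; the gripper's body (76 mm by 85 mm) begins 54 mm behind the grasp point. The pads swing forward as they close: fully open they stand 13 mm farther back than shut.
Start: joints at [-1.415, 0.313, 0.046, 1.304, 0, 1.431], TCP at [0.168, -0.55, 0.208] pointing down, gripper open.
Joint ranges: [-2.76, 2.76], [-0.86, 1.69], [-1.03, 1.26], [-2.2, 2.34], [-1.47, 1.5], [-3.14, 3.14]. Speed limits (rad/s): [2.57, 2.57, 3.14, 3.14, 3.14, 3.14].

INTERFACE

Orientations are given as a unit quaternion [x, y, z, w].
In Python, from workcell import arm gives the robot as it stands.
- The arm moves only by the shell command python3 -m handwheel 'ROWS' [FORCE]. ROWS is JSON, a list of rows, each a list of 3 entries, a list of its own where there are three numbers: the shift along the tool's x, y, z in cm, then the turn about the tool's z in degrees, then the closure in counts, from 0 (fully open) to 255 (shut). A call has 1 to 12 rows; each row shifts and turns the commanded pose from where the row before left it, along the tool's axes as they then stand; what a row does not reach is not made up. A row lasts 1/10 s, in which the tool goes at most 50 mm and 8.59 degrees, less where a joint would pass 70% of its speed; a pose out of reach is approached as far as the arm can. A call with a gripper value outside its range is refused whole. The fingers move at their own pace and stop on an object; FORCE is the grip in N (left out, the last holds). Time passes only in rows, so rows that do not move let the fingers close. It gives the time, the measured TCP pose, the force and the opening at its end, in the units of the state.
- arm.read_state(): the state, without advancing time (a new reading comes with each control period).
- arm.camera(name): name is "scene" or "side" or "wrist"; returns a dict with "pixels" (400x640x3 uint8, red, green, blue), "fx", "fy", "cx", "cy" (pixels), "dist_coeffs" ([k1, k2, p1, p2, k3] as OpenCV has them; the pictures are not rectified), "R" (3x3) and "t" (3): a world point X has camera coordinates R X + t. Camera axes: x right, y down, z forward; pixel columns grow to the right and rows downward; lengths in m; the calibration is good to about 2 mm. A picture is of the moment at which its call begins. There is no depth.
- arm.job_done(): hands the job in, once; it reports no verdict.
The state is a dict: "t": time; "q": joint angles; "joint_vel": joint speeds; "joint_torque": joint torques, N m; "tool_pos": TCP position; "tool_rot": TCP orientation; "wrist_force": force on the tool from outside, world axes, zero at the start; "wrist_torque": the same for the moment, N m; "finger_gap": opening from 0.0 (shut) to 1.0 (fully open).
Only numpy, scipy, OpenCV 4.12 (cv2) and the standard library are available. Lean on these libraries where they do the work, as an engineer would, in place of code of your own. Each camera call takes 0.05 s, during which the arm holds its last target. There are 200 camera calls.

TASK

Draw the orange cover out of its rack bay by the edge that sticks out, let go of it on the open bench, then take it by its knob and set it level in the recessed seat of the test stand's chamber. Then press the red sprung lever down over it until the catch holds it, and leave the blue spare plate and the other things on the bench alone.

Things in the scene. Friction and masses are not known exactly. Their poses are not given: they have to be found in the camera images.
- cover: loose orange plate, 110 (its x) x 60 (y) x 8 mm, about 180 g, with a black square knob 24 x 24 mm, 22 mm tall in the middle of its top (knob top 30 mm over the underside). Origin: centre of the underside; z up. Starts flat on the bench in one of the rack's two bays, sticking about 40 mm out of its front, the knob under the roof
- spare: loose blue plate without knob, 110 mm (x) by 50 mm (y) by 8 mm, flat in the other bay of the rack, sticking out likewise; bystander, leave alone. Origin: centre of the underside
- rack: fixed blue rack with two bays side by side, each 102 mm wide, 38 mm high, no floor (plates lie on the bench), closed at the back; 228 mm wide (y), 110 mm deep (x), roof top 44 mm over the bench. Origin: on the bench under the middle of its front edge; x points into the bays, away from the robot; bay centres at y = +55 and -55 mm
- stand: fixed test stand: grey foot plate 230 x 150 x 12 mm, aluminium open chamber 90 mm (x) by 140 mm (y), top 53 mm over the bench. Grey catch post at x = +75, y = +42 mm, 144 mm tall; red hinge cheeks at x = +130 mm, 124 mm tall. Origin: on the bench under the chamber's centre; x points from there to the lever's hinge, away from the robot
- seat (a point): centre of the chamber's recessed seat, on the ledge that carries the cover, 45 mm over the bench; axes as the stand's. Recess 66 (x) x 116 (y) x 8 mm deep: the seated cover is flush with the rim, 3 mm play each side, long side along the stand's y, either way round. Seated, the cover's origin is at this point, its knob top 75 mm over the bench
- lever_hinge (a point): point on the lever's hinge axis (which runs along the stand's y), 105 mm over the bench and 130 mm behind the seat centre along the stand's x
- lever (a joint): red lever, 20 mm wide, 12 mm thick: 0 = raised by its spring, 1.36 rad over the horizontal, leaning to the robot; grows as it is pressed down over the chamber. Catch snaps in at 1.36 (level), stop at 1.40: press about 5 mm past level and let go, it stays near 1.36; else it springs up. Its sprung pad then bears on the knob. Takes 6 to 10 N at the bar
- lever_bar (a point): centre of the black cross-bar at the lever's free end (16 mm thick, 64 mm long along the stand's y), 195 mm from the hinge axis; the place to press. Raised it is 296 mm over the bench, latched 105 mm
- tub: loose red plastic cup, 64 mm across, 50 mm tall, behind the rack; bystander. Origin: centre of the underside
- driver: loose screwdriver on the bench between robot and stand; bystander. Origin: about its middle
- case: loose orange lidded parts case, 94 x 134 x 42 mm, left of the stand; bystander. Origin: centre of the underside

How it is judged:
On the way, in this order (a step that is already met when the one before it is completed fails the run):
1. the cover lies let go and still, flat on the bench, its centre at least 50 mm in front of the rack's front edge (x of cover in the frame of rack below -0.05 m and height (world z) of cover below 0.004 m and angle between cover's own z axis and vertical below 0.04 rad and contact force between the fingers and cover below 0.1 N and linear speed of cover below 0.02 m/s), for 0.2 s.
2. the cover sits let go and level in the chamber's seat, down on the ledge within 2 mm, while the lever is still up (below 0.3 rad) (z of cover in the frame of seat below 0.002 m and distance between cover and seat below 0.006 m and angle between cover's own z axis and vertical below 0.03 rad and angle between the x axis of cover and the y axis of seat, either way round below 0.12 rad and contact force between the fingers and cover below 0.1 N and value of joint lever below 0.3 rad), for 0.2 s.
At the end, for the whole second after the job is handed in: Cover still in the seat: on the ledge within 2 mm, level within 0.03 rad, centred within 6 mm, long side along the stand's y within 0.12 rad. Lever held by the catch alone, above 1.31 rad and still. Blue spare plate, cup, screwdriver and case within 20 mm of their start (z of cover in the frame of seat below 0.002 m and distance between cover and seat below 0.006 m and angle between cover's own z axis and vertical below 0.03 rad and angle between the x axis of cover and the y axis of seat, either way round below 0.12 rad and linear speed of cover below 0.02 m/s and value of joint lever above 1.31 rad and velocity of joint lever between -0.05 and 0.05 rad/s and distance of each of spare, tub, driver, case from where it was at the start of the episode below 0.02 m); the robot touches nothing.
It fails at once if the cover is dropped or flung: it moves faster than 0.4 m/s (a fall of 8 mm) while the fingers do not hold it (linear speed of cover above 0.4 m/s and contact force between the fingers and cover below 0.1 N).
It fails at once if the blue spare plate, cup, screwdriver or case is moved more than 20 mm (distance of any of spare, tub, driver, case from where it was at the start of the episode above 0.02 m).
It also fails if it takes over 72 s, if anything falls off the work surface, if the arm or the gripper's body presses on something with over 40 N, if the wrist force passes 120 N, or if a joint passes its speed limit or range.

## Working session

There is one attempt and no reset: what is moved stays moved. The work goes in short steps, Python scripts to look and compute and a shell command to move; the robot and the scene stay as the last step left them, time stands still between calls to the robot, and variables do not carry over. Pictures are saved under pics/ and viewed, about 8 in all and at most 12, crops included, and the job is handed in when it is done.

```bash
mkdir -p pics; ls; python3 - <<'E'
from workcell import arm
import cv2,numpy as np
s=arm.read_state();print({k:np.round(v,3) for k,v in s.items()})
for n in("scene","side"):
    c=arm.camera(n);cv2.imwrite(f"pics/{n}0.png",c["pixels"][:,:,::-1])
    print(n,c["fx"],c["cx"],c["cy"],c["dist_coeffs"],"pos",np.round(-np.array(c["R"]).T@c["t"],3),np.round(c["R"],2).tolist())
E
```

```text
pics
{'t': np.float64(0.0), 'q': array([-1.415,  0.314,  0.045,  1.304, -0.   ,  1.431]), 'joint_vel': array([-0.   ,  0.001, -0.   , -0.002, -0.001, -0.001]), 'joint_torque': array([-1.0000e-03, -4.8063e+01,  2.9853e+01,  1.9000e-02, -0.0000e+00,
        0.0000e+00]), 'tool_pos': array([ 0.168, -0.549,  0.207]), 'tool_rot': array([ 0.989,  0.147, -0.   , -0.001]), 'wrist_force': array([-0.611, -0.319, -0.071]), 'wrist_torque': array([-0.007,  0.074,  0.002]), 'finger_gap': np.float64(1.001)}
scene 364.9635026648283 320.91176261908 203.6875688092872 [-0.01955128  0.          0.          0.          0.        ] pos [ 1.307 -0.099  0.903] [[0.23, 0.97, -0.01], [0.67, -0.17, -0.72], [-0.71, 0.16, -0.69]]
side 492.32307296803117 325.18169468341296 199.3381605501231 [-0.01743774  0.          0.          0.          0.        ] pos [0.157 0.992 0.988] [[-0.91, -0.41, 0.0], [-0.25, 0.56, -0.79], [0.32, -0.72, -0.61]]
```

View pics/scene0.png

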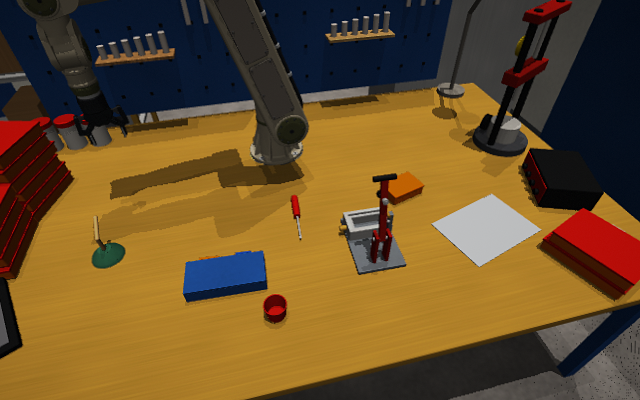

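View pics/side0.png

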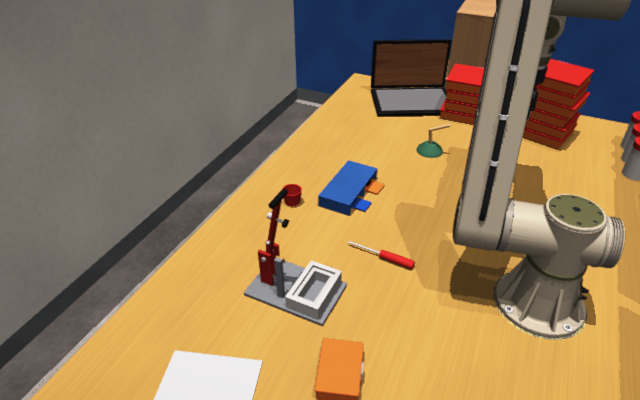

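The scene view shows the rack roof at (225,275), the cup at (275,308), the driver at (296,215), the stand at (372,240) and the case at (402,187). In the side view the orange tab is at (374,187), the blue spare tab at (360,205), the chamber at (314,287) and the bar at (279,197).

```bash
cat > h.py <<'E'
import cv2,numpy as np
from workcell import arm
np.set_printoptions(precision=4,suppress=True)
def cam(n):
    c=arm.camera(n);c["K"]=np.array([[c["fx"],0,c["cx"]],[0,c["fy"],c["cy"]],[0,0,1]])
    c["R"]=np.array(c["R"]);c["t"]=np.array(c["t"]);c["d"]=np.array(c["dist_coeffs"]);return c
def ray(c,px):
    u=cv2.undistortPoints(np.array(px,float).reshape(-1,1,2),c["K"],c["d"])[:,0]
    return -c["R"].T@c["t"],np.c_[u,np.ones(len(u))]@c["R"]
def plane(c,px,z):
    o,d=ray(c,px);return o+d*((z-o[2])/d[:,2:])
def tri(c1,p1,c2,p2):
    o1,d1=ray(c1,[p1]);o2,d2=ray(c2,[p2]);d1=d1[0];d2=d2[0]
    s=np.linalg.lstsq(np.c_[d1,-d2],o2-o1,rcond=None)[0]
    a=o1+s[0]*d1;b=o2+s[1]*d2;return (a+b)/2,np.linalg.norm(a-b)
def proj(c,X):
    return cv2.projectPoints(np.array(X,float).reshape(-1,1,3),cv2.Rodrigues(c["R"])[0],c["t"],c["K"],c["d"])[0][:,0]
def mask(c,lo,hi,roi):
    h=cv2.cvtColor(c["pixels"],cv2.COLOR_RGB2HSV);m=cv2.inRange(h,lo,hi)
    k=np.zeros_like(m);x0,y0,x1,y1=roi;k[y0:y1,x0:x1]=255;return m&k
def big(m):
    return max(cv2.findContours(m,cv2.RETR_EXTERNAL,cv2.CHAIN_APPROX_NONE)[0],key=cv2.contourArea)
def quad(cn):
    h=cv2.convexHull(cn)
    for e in np.arange(.5,15,.25):
        a=cv2.approxPolyDP(h,e,True)
        if len(a)<=4:return a[:,0]
E
python3 - <<'E'
from h import *
S=cam("side");C=cam("scene")
px=S["pixels"]
for p in [(374,187),(360,205),(348,180),(335,278),(395,260),(300,270),(255,290)]:
    print(p,px[p[1],p[0]],cv2.cvtColor(px[p[1]:p[1]+1,p[0]:p[0]+1],cv2.COLOR_RGB2HSV)[0,0])
a=cv2.resize(px[150:330,240:400,::-1],None,fx=3,fy=3,interpolation=cv2.INTER_CUBIC)
b=cv2.resize(C["pixels"][165:335,170:430,::-1],None,fx=3,fy=3,interpolation=cv2.INTER_CUBIC)
cv2.imwrite("pics/a.png",a);cv2.imwrite("pics/b.png",b)
E
```

```text
(374, 187) [237 141  57] [ 14 194 237]
(360, 205) [ 40  91 206] [111 205 206]
(348, 180) [ 52 100 179] [109 181 179]
(335, 278) [239 235 232] [ 13   7 239]
(395, 260) [179  31  29] [  0 214 179]
(300, 270) [155 156 161] [115  10 161]
(255, 290) [149 150 153] [113   7 153]
```

View pics/a.png

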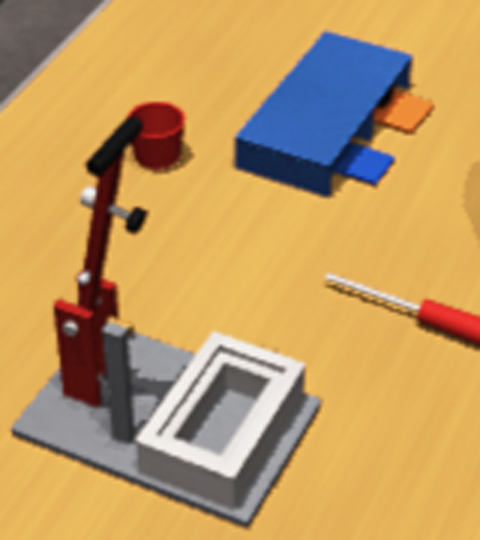

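View pics/b.png

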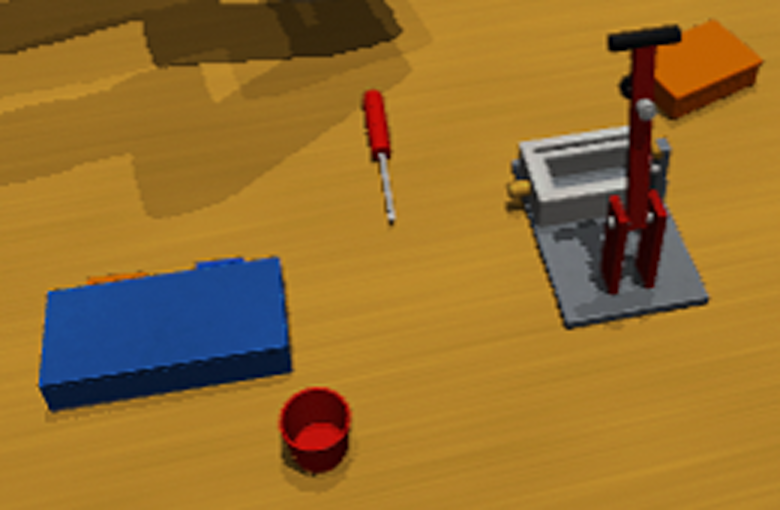

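The side crop clearly shows the orange tab (full-frame corners about (377,180), (384,184), (378,192)), the rack roof and the chamber rim quadrilateral. The scene crop shows the rack roof quadrilateral and the bar.

```bash
python3 - <<'E'
from h import *
S=cam("side");C=cam("scene")
f=lambda l,o:np.array(l,float)/3+o-.33
def fr(n,P):
    print(n,"c",P.mean(0));Q=np.roll(P,-1,0)-P
    print("  len",np.linalg.norm(Q,axis=1),"ang",np.degrees(np.arctan2(Q[:,1],Q[:,0])));print(P[:,:2].tolist())
so=np.array([240,150]);co=np.array([170,165])
fr("rack side hand",plane(S,f([(325,33),(411,55),(334,165),(236,140)],so),.044))
fr("rack scene hand",plane(C,f([(48,291),(278,260),(291,347),(41,386)],co),.044))
fr("rim hand",plane(S,f([(214,333),(305,362),(238,474),(138,438)],so),.053))
fr("foot hand scene/side", plane(S,f([(320,402),(248,524),(13,434)],so),.012))
m=mask(S,(8,150,150),(16,255,255),(355,165,395,200));fr("cover tab",plane(S,quad(big(m)),.008))
m=mask(S,(105,190,185),(125,255,255),(345,190,380,220));fr("spare tab",plane(S,quad(big(m)),.008))
m=mask(S,(0,0,180),(180,50,255),(280,255,350,320));fr("rim mask",plane(S,quad(big(m)),.053))
m=mask(C,(100,120,0),(125,255,255),(170,240,280,320));print("rack scene hull",quad(big(m)))
# bar by triangulation
mb=mask(S,(0,0,0),(180,255,45),(265,185,295,210));mc=mask(C,(0,0,0),(180,255,45),(368,172,400,184))
cb=cv2.minAreaRect(big(mb))[0];cc=cv2.minAreaRect(big(mc))[0];print("bar",cb,cc,*tri(S,cb,C,cc))
E
```

```text
rack side hand c [ 0.6243 -0.2344  0.044 ]
  len [0.106  0.2226 0.1095 0.2276] ang [179.298   88.9018   1.8765 -91.9399]
[[0.6743097316748751, -0.34760443633789606], [0.5683176104842202, -0.3463056884353073], [0.5725846957490853, -0.12370771341377274], [0.682014763235563, -0.1201224558528251]]
rack scene hand c [ 0.6334 -0.2324  0.044 ]
  len [0.2253 0.1068 0.2277 0.1102] ang [ 86.3072  -0.1768 -92.8048 178.4738]
[[0.5719450533680063, -0.34399271429655204], [0.5864581885836517, -0.11912363536842396], [0.693252280986799, -0.11945322647864859], [0.682107791561584, -0.34692783076642714]]
rim hand c [0.5332 0.2217 0.053 ]
  len [0.0875 0.1366 0.0909 0.1358] ang [-179.4282   89.6674   -0.0178  -91.8053]
[[0.5756245831052644, 0.1541040329033706], [0.48817291095813264, 0.15323122898851838], [0.4889658815432504, 0.28981999905213673], [0.5799012143733859, 0.28979182645697454]]
foot hand scene/side c [0.5483 0.2527 0.012 ]
  len [0.1468 0.2244 0.2689] ang [  88.9812   -0.682  -147.5855]
[[0.47174936768105913, 0.15571746168719014], [0.4743595946210376, 0.3025042738003235], [0.6987134253287075, 
[... 377 characters left out ...]
 0.0273] ang [  91.4476    4.6524  -92.0021 -178.0834]
[[0.540857905901267, -0.20319860717405014], [0.5398730421682608, -0.16422712090863278], [0.5695188969722466, -0.16181459433621992], [0.5681040995603382, -0.20228683319739216]]
rim mask c [0.5343 0.2238 0.053 ]
  len [0.0847 0.1359 0.0858 0.1352] ang [178.8858  88.9389  -1.5684 -91.5097]
[[0.5750969082106335, 0.1552221101332869], [0.4904191918383686, 0.1568690293578603], [0.4929357445660284, 0.2927410161224886], [0.5786594342450044, 0.29039382940887914]]
rack scene hull [[262 251]
 [266 288]
 [186 300]
 [186 262]]
bar (278.3235168457031, 198.29409790039062) (384.5999450683594, 178.6999969482422) [0.6256 0.2229 0.2933] 0.007842156096530353
```

```bash
python3 -m handwheel '[[[0,0,0],8.5,0],[[0,0,0],8.4,0],[[3.6,-2.5,0],0,0],[[3.6,-2.5,0],0,0],[[3.6,-2.5,0],0,0],[[3.6,-2.5,0],0,0],[[3.6,-2.5,0],0,0],[[3.6,-2.5,0],0,0],[[3.6,-2.5,0],0,0],[[3.6,-2.5,0],0,0],[[3.6,-2.5,0],0,0],[[2.6,-2.5,0],0,0]]' 30
python3 - <<'E'
from h import *
W=cam("wrist");s=arm.read_state();print(s["q"],s["tool_pos"],s["tool_rot"])
print(-W["R"].T@W["t"],W["R"].round(2).tolist(),W["fx"])
cv2.imwrite("pics/w1.png",W["pixels"][:,:,::-1])
E
```

```text
t: 1.5
tool_pos: [0.5194, -0.2985, 0.2081]
tool_rot: [1.0, 0.001, 0.0, 0.0]
wrist_force: [-0.4, -0.5, 0.0]
finger_gap: 0.997
[-0.6493  0.3611  0.1133  1.3224  0.0033  2.4864] [ 0.5222 -0.2946  0.208 ] [ 1.      0.003   0.0012 -0.0012]
[ 0.5958 -0.2977  0.3734] [[0.0, -1.0, 0.0], [-0.95, -0.0, 0.3], [-0.3, -0.0, -0.95]] 300.67766111574184
```

View pics/w1.png

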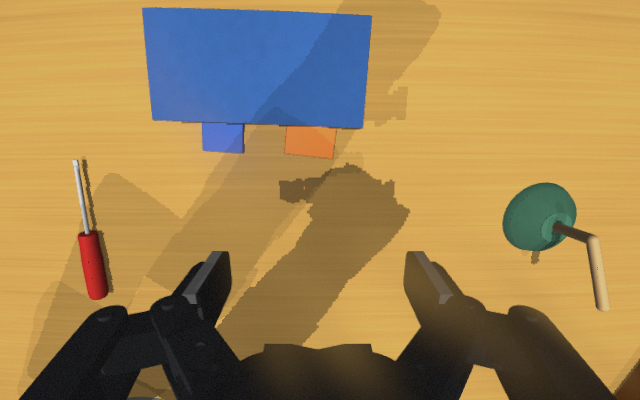

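The wrist view shows the rack roof (143–372, 8–128), the blue tab at (223,138), and the orange tab at (310,142), skewed relative to the rack. The driver is at left (90,230).

```bash
python3 - <<'E'
from h import *
W=cam("wrist");s=arm.read_state()
def fr(n,P):
    Q=np.roll(P,-1,0)-P
    print(n,"len",np.linalg.norm(Q,axis=1),"ang",np.degrees(np.arctan2(Q[:,1],Q[:,0])),P[:,:2].tolist())
m=mask(W,(5,150,80),(16,255,255),(275,115,350,170));q=quad(big(m));print(q);fr("cover",plane(W,q,.008))
m=mask(W,(100,120,60),(125,255,255),(195,126,250,165));q=quad(big(m));print(q);fr("spare",plane(W,q,.008))
m=mask(W,(100,120,40),(125,255,255),(130,0,390,122));q=quad(big(m));print(q);fr("rack",plane(W,q,.044))
print(plane(W,[(152,119),(362,128)],.044),plane(W,[(75,160),(97,298)],.01))
E
```

```text
[[290 129]
 [340 131]
 [336 160]
 [289 156]]
cover len [0.0597 0.0353 0.0578 0.0325] ang [-91.9319 173.5469  85.425   -3.3077] [[0.5685510193645233, -0.260694575455413], [0.5665379612398935, -0.32037400125871957], [0.5314964452639509, -0.31641057782774634], [0.536104808536435, -0.2588193523357301]]
[[246 126]
 [245 153]
 [207 151]
 [207 126]]
spare len [0.0325 0.0468 0.0302 0.047 ] ang [174.3262  87.0893  -5.6059 -90.0456] [[0.5719428053520426, -0.20822358714448114], [0.539590228734443, -0.2050093090647725], [0.5419661677773914, -0.15828077357816353], [0.5719802131131081, -0.16122677495912557]]
[[148  11]
 [375  20]
 [366 121]
 [158 121]]
rack len [0.2249 0.0976 0.2243 0.1072] ang [-92.3696 177.5106  90.0784  -2.0556] [[0.6872436567666355, -0.12482089408453573], [0.6779461348913398, -0.3495011901464372], [0.5804139259922063, -0.3452609767448258], [0.5801069921636285, -0.12097554207428252]]
[[ 0.5823 -0.1146  0.044 ]
 [ 0.573  -0.3413  0.044 ]] [[0.5314 0.0122 0.01  ]
 [0.3266 0.0294 0.01  ]]
```

```bash
python3 -m handwheel '[[[0,0,0],5,45],[[1.4,-0.45,3],0,45],[[1.4,-0.45,4],0,45],[[0,0,4],0,45],[[0,0,3.5],0,45],[[0,0,0],0,45],[[0,0,0],0,45]]'
python3 - <<'E'
from h import *
W=cam("wrist");s=arm.read_state();print(s["tool_pos"],s["tool_rot"],s["finger_gap"],s["wrist_force"])
m=mask(W,(5,150,80),(16,255,255),(200,50,450,399));P=plane(W,quad(big(m)),.008);print(P)
cv2.imwrite("pics/w2.png",W["pixels"][:,:,::-1])
E
```

```text
t: 2.3
tool_pos: [0.5453, -0.2935, 0.0634]
tool_rot: [0.999, -0.044, -0.001, -0.0]
wrist_force: [0.1, -0.5, 0.8]
finger_gap: 0.827
[ 0.5465 -0.2943  0.065 ] [ 0.9991 -0.0435  0.0007  0.0006] 0.8236141755362836 [-0.4493  0.8107 -0.1177]
[[ 0.5602 -0.3184  0.008 ]
 [ 0.5499 -0.317   0.008 ]
 [ 0.5485 -0.2586  0.008 ]
 [ 0.5629 -0.2605  0.008 ]]
```

View pics/w2.png

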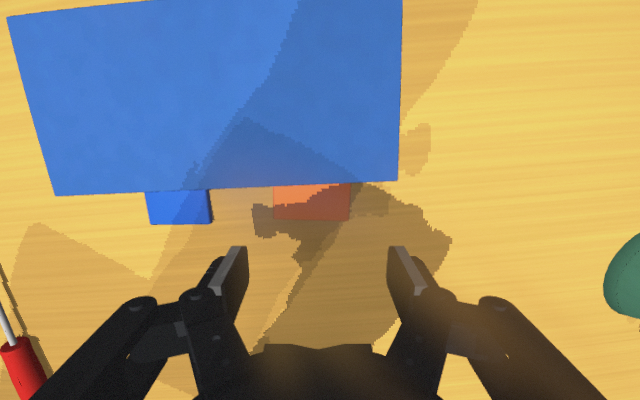

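The tab's front edge runs (274,219)–(349,220), parallel to the jaws, so the yaw is right.

```bash
python3 - <<'E'
from h import *
from scipy.spatial.transform import Rotation as Rn
W=cam("wrist");T=[]
for i in range(10): s=arm.read_state();T.append(s["tool_pos"])
print(np.mean(T,0))
P=plane(W,[(274,219),(349,220),(350,184),(274,187)],.008);print(P)
R=Rn.from_quat(s["tool_rot"]).as_matrix()
print("corners in tool axes cm",(P-s["tool_pos"])@R*100)
# consistency: camera pose in tool frame vs tool
print("cam in tool",(-W["R"].T@W["t"]-s["tool_pos"])@R)
E
```

```text
[ 0.5472 -0.2946  0.0658]
[[ 0.5376 -0.2585  0.008 ]
 [ 0.5315 -0.3177  0.008 ]
 [ 0.561  -0.3202  0.008 ]
 [ 0.5638 -0.2619  0.008 ]]
corners in tool axes cm [[-1.2935 -3.5318  5.7693]
 [-1.3835  2.428   5.7812]
 [ 1.5766  2.4117  5.7906]
 [ 1.3433 -3.416   5.7779]]
cam in tool [ 0.076  -0.0007 -0.1643]
```

```bash
python3 -m handwheel '[[[0.25,-0.25,0],0,45],[[0.25,-0.25,0],0,45],[[0,0,3],0,45],[[0,0,2],0,45],[[0,0,0.4],0,45],[[0,0,0],0,45]]'; python3 -m handwheel '[[[0,0,0.2],0,45],[[0,0,0.1],0,45],[[0,0,0],0,45]]';python3 -m handwheel '[[[0,0,0.2],0,45],[[0,0,0],0,45]]'
```

```text
t: 3.0
tool_pos: [0.5514, -0.2884, 0.0093]
tool_rot: [0.999, -0.043, -0.0, -0.0]
wrist_force: [-0.1, -0.1, -0.4]
finger_gap: 0.826
t: 3.3
tool_pos: [0.552, -0.2891, 0.0071]
tool_rot: [0.999, -0.043, 0.001, 0.0]
wrist_force: [-0.3, -0.5, 0.3]
finger_gap: 0.825
t: 3.5
tool_pos: [0.5515, -0.2887, 0.0044]
tool_rot: [0.999, -0.043, 0.0, 0.0]
wrist_force: [-0.8, 0.0, -0.6]
finger_gap: 0.824
```

```bash
python3 -m handwheel '[[[0,0,0.3],0,45],[[0,0,0],0,45]]';python3 -m handwheel '[[[0,0,0.2],0,45],[[0,0,0],0,45]]';python3 -m handwheel '[[[0,0,0.1],0,45],[[0,0,0],0,45]]'
python3 - <<'E'
from h import *
S=cam("side");cv2.imwrite("pics/s3.png",cv2.resize(S["pixels"][150:230,320:430,::-1],None,fx=6,fy=6,interpolation=cv2.INTER_CUBIC))
E
```

```text
t: 3.7
tool_pos: [0.5512, -0.2885, 0.0008]
tool_rot: [0.999, -0.043, -0.0, -0.0]
wrist_force: [-1.2, -0.1, -0.9]
finger_gap: 0.824
t: 3.9
tool_pos: [0.5513, -0.2886, -0.001]
tool_rot: [0.999, -0.043, -0.0, -0.0]
wrist_force: [-0.0, 0.3, -0.4]
finger_gap: 0.823
t: 4.1
tool_pos: [0.5514, -0.2887, -0.0019]
tool_rot: [0.999, -0.043, -0.0, -0.0]
wrist_force: [-0.6, 0.1, 0.5]
finger_gap: 0.821
```

View pics/s3.png

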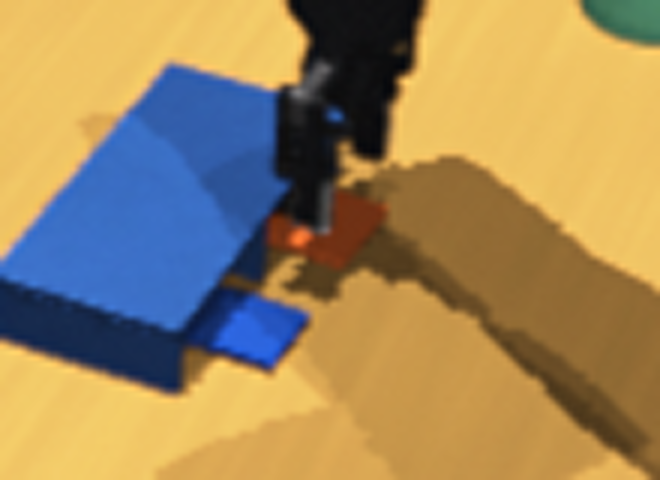

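The near fingertip ends at about (372,188) in the full frame, seemingly still above the bench beside the tab; I'll keep lowering with the force checked.

```bash
python3 -m handwheel '[[[0,0,0.2],0,45],[[0,0,0],0,45]]';python3 -m handwheel '[[[0,0,0.2],0,45],[[0,0,0],0,45]]';python3 -m handwheel '[[[0,0,0.1],0,45],[[0,0,0],0,45]]';python3 -m handwheel '[[[0,0,0.1],0,45],[[0,0,0],0,45]]'
```

```text
t: 4.35
tool_pos: [0.5513, -0.2886, -0.004]
tool_rot: [0.999, -0.043, -0.0, -0.0]
wrist_force: [0.7, -0.8, -0.9]
finger_gap: 0.823
t: 4.55
tool_pos: [0.5513, -0.2886, -0.006]
tool_rot: [0.999, -0.043, -0.0, -0.0]
wrist_force: [0.6, 0.4, -0.5]
finger_gap: 0.826
t: 4.75
tool_pos: [0.5514, -0.2887, -0.0068]
tool_rot: [0.999, -0.043, -0.0, -0.0]
wrist_force: [-0.3, -0.4, 0.4]
finger_gap: 0.825
t: 4.95
tool_pos: [0.5514, -0.2887, -0.0078]
tool_rot: [0.999, -0.043, -0.0, 0.0]
wrist_force: [-0.1, -0.0, -1.1]
finger_gap: 0.823
```

```bash
python3 -m handwheel '[[[0,0,0],0,60],[[0,0,0],0,70],[[0,0,0],0,90],[[0,0,0],0,100],[[0,0,0],0,100]]' 40
```

```text
t: 5.45
tool_pos: [0.5515, -0.2887, -0.0077]
tool_rot: [0.999, -0.043, 0.0, 0.0]
wrist_force: [1.3, -0.8, 0.3]
finger_gap: 0.608
```

```bash
python3 - <<'E'
from h import *
W=cam("wrist");S=cam("side")
a=W["pixels"][120:400,160:480,::-1];b=cv2.resize(S["pixels"][150:220,330:410,::-1],(320,280),interpolation=cv2.INTER_CUBIC)
cv2.imwrite("pics/c4.png",np.hstack([a,b]))
for z in(0,.008,.016):print(proj(S,[.5515+.003,-.2887+.028,z]))
E
```

```text
[[371.0365 193.1219]]
[[371.1796 191.1982]]
[[371.3235 189.263 ]]
```

View pics/c4.png

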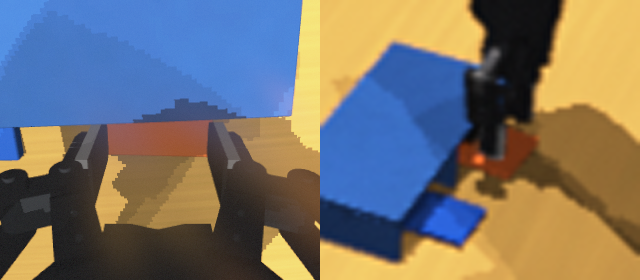

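The wrist crop shows the pads closed to about 52 mm over the tab without touching its edges. Scale and rays put the tips about 10–15 mm above the bench, so I need to reopen and go lower.

```bash
python3 -m handwheel '[[[0,0,0],0,45],[[0,0,0],0,45],[[0,0,0],0,45],[[0,0,0.2],0,45],[[0,0,0.2],0,45],[[0,0,0],0,45]]'; for i in 1 2 3; do python3 -m handwheel '[[[0,0,0.1],0,45],[[0,0,0],0,45]]'; done
```

```text
t: 6.15
tool_pos: [0.5512, -0.2885, -0.0122]
tool_rot: [0.999, -0.043, -0.0, -0.0]
wrist_force: [-0.6, -0.1, 0.2]
finger_gap: 0.826
t: 6.35
tool_pos: [0.5514, -0.2886, -0.0129]
tool_rot: [0.999, -0.043, -0.0, -0.0]
wrist_force: [-0.3, 0.5, -0.6]
finger_gap: 0.823
t: 6.55
tool_pos: [0.5515, -0.2887, -0.0138]
tool_rot: [0.999, -0.043, -0.0, 0.0]
wrist_force: [0.1, -0.2, 0.2]
finger_gap: 0.82
t: 6.75
tool_pos: [0.5514, -0.2887, -0.0148]
tool_rot: [0.999, -0.043, -0.0, 0.0]
wrist_force: [-0.4, 0.5, 0.3]
finger_gap: 0.824
```

```bash
python3 -m handwheel '[[[0,0,0],0,65],[[0,0,0],0,72]]' ; python3 -m handwheel '[[[0,0,0],0,80],[[0,0,0],0,90],[[0,0,0],0,90]]' 30
```

```text
t: 6.95
tool_pos: [0.5515, -0.2887, -0.0147]
tool_rot: [0.999, -0.043, 0.0, 0.0]
wrist_force: [-0.0, -0.0, 0.0]
finger_gap: 0.718
t: 7.25
tool_pos: [0.5515, -0.2887, -0.0147]
tool_rot: [0.999, -0.043, 0.0, 0.0]
wrist_force: [0.1, -0.5, -0.2]
finger_gap: 0.647
```

```bash
for i in 1 2 3 4 5 6; do python3 -m handwheel '[[[0,0,0.1],0,90],[[0,0,0],0,90]]' | grep -E "pos|force|gap"; done
```

```text
tool_pos: [0.5514, -0.2886, -0.0159]
wrist_force: [0.3, -0.1, 0.2]
finger_gap: 0.645
tool_pos: [0.5514, -0.2886, -0.0169]
wrist_force: [-0.1, 0.0, -0.7]
finger_gap: 0.647
tool_pos: [0.5514, -0.2886, -0.0179]
wrist_force: [-0.6, 0.1, -0.3]
finger_gap: 0.645
tool_pos: [0.5514, -0.2887, -0.0188]
wrist_force: [-0.5, 0.2, -0.1]
finger_gap: 0.647
tool_pos: [0.5515, -0.2887, -0.019]
wrist_force: [-1.4, 1.3, 5.4]
finger_gap: 0.649
tool_pos: [0.5516, -0.2888, -0.0191]
wrist_force: [-2.9, 2.5, 11.0]
finger_gap: 0.651
```

```bash
python3 -m handwheel '[[[0,0,-0.3],0,90],[[0,0,0],0,40],[[0,0,0],0,40],[[0,0,0],0,40]]'; python3 -m handwheel '[[[0,0,0.2],0,40],[[0,0,0.2],0,40],[[0,0,0],0,40]]';for i in 1 2 3 4; do python3 -m handwheel '[[[0,0,0.1],0,40],[[0,0,0],0,40]]' | grep -E "pos|force|gap"; done
```

```text
t: 8.85
tool_pos: [0.5513, -0.2886, -0.018]
tool_rot: [0.999, -0.043, -0.0, -0.0]
wrist_force: [1.0, 0.1, -0.3]
finger_gap: 0.843
t: 9.15
tool_pos: [0.5511, -0.2884, -0.0223]
tool_rot: [0.999, -0.043, -0.0, -0.0]
wrist_force: [0.3, -0.1, -0.2]
finger_gap: 0.844
tool_pos: [0.5514, -0.2886, -0.0229]
wrist_force: [-0.5, 0.8, -0.5]
finger_gap: 0.843
tool_pos: [0.5515, -0.2887, -0.0238]
wrist_force: [-0.1, -0.4, 0.2]
finger_gap: 0.845
tool_pos: [0.5514, -0.2887, -0.0248]
wrist_force: [-0.0, 0.1, 0.5]
finger_gap: 0.841
tool_pos: [0.5514, -0.2886, -0.0259]
wrist_force: [0.6, 0.3, 0.3]
finger_gap: 0.845
```

```bash
python3 -m handwheel '[[[0,0,0],0,60],[[0,0,0],0,75],[[0,0,0],0,90],[[0,0,0],0,110],[[0,0,0],0,110]]' 40
```

```text
t: 10.45
tool_pos: [0.5516, -0.2889, -0.0251]
tool_rot: [0.999, -0.043, 0.0, 0.0]
wrist_force: [-2.3, -0.4, 5.2]
finger_gap: 0.685
```

```bash
python3 -m handwheel '[[[0,0,-0.1],0,120],[[-0.5,0,0],0,120],[[-1,0,0],0,120],[[-1,0,0],0,120],[[-1,0,0],0,120],[[0,0,0],0,120]]' 60; python3 -m handwheel '[[[-1,0,0],0,120],[[-1.5,0,0],0,120],[[-1.5,0,0],0,120],[[-1.5,0,0],0,120],[[-1.5,0,0],0,120],[[-1,0,0],0,120],[[0,0,0],0,120],[[0,0,0],0,120]]'
python3 - <<'E'
from h import *
W=cam("wrist");S=cam("side")
b=cv2.resize(S["pixels"][150:240,330:450,::-1],(533,400),interpolation=cv2.INTER_CUBIC)
cv2.imwrite("pics/c5.png",cv2.resize(np.hstack([W["pixels"][:,:,::-1],b]),None,fx=.66,fy=.66))
E
```

```text
t: 11.05
tool_pos: [0.5141, -0.2851, -0.0248]
tool_rot: [0.999, -0.044, -0.001, -0.0]
wrist_force: [-2.3, 0.8, 2.1]
finger_gap: 0.678
t: 11.85
tool_pos: [0.4366, -0.2787, -0.0248]
tool_rot: [0.999, -0.043, -0.0, -0.0]
wrist_force: [0.3, 0.5, -1.2]
finger_gap: 0.673
```

View pics/c5.png

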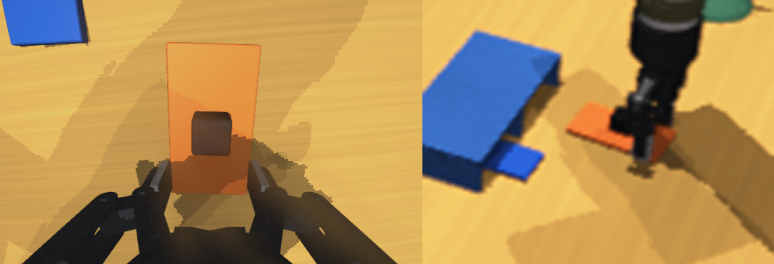

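The cover is fully out and flat, with its knob at about (211,133) in the picture. The side crop shows it clear of the rack. Letting go and rising.

```bash
python3 -m handwheel '[[[0,0,0.05],0,120],[[0,0,0],0,50],[[0,0,0],0,30],[[0,0,0],0,30],[[0,0,0],0,30],[[0,0,0],0,30]]'; python3 -m handwheel '[[[0,0,-0.5],0,30],[[0,0,-1],0,30],[[0,0,-2],0,30],[[0,0,-3.5],0,30],[[0,0,-3.5],0,30],[[0,0,0],0,30],[[0,0,0],0,30]]'
python3 - <<'E'
from h import *
from scipy.spatial.transform import Rotation as Rn
W=cam("wrist");S=cam("side");T=np.mean([arm.read_state()["tool_pos"] for i in range(5)],0);R=Rn.from_quat(arm.read_state()["tool_rot"]).as_matrix()
print(T,arm.read_state()["tool_rot"])
def hull(c,roi):
    m=mask(c,(5,150,60),(16,255,255),roi);q=quad(big(m));P=plane(c,q,.008)
    Q=np.roll(P,-1,0)-P;print(q.tolist(),"c",P.mean(0),np.linalg.norm(Q,axis=1),np.degrees(np.arctan2(Q[:,1],Q[:,0])));return P
P=hull(W,(150,0,500,330));print("tool axes cm",(P-T)@R*100)
hull(S,(360,160,450,240))
h=cv2.cvtColor(W["pixels"],cv2.COLOR_RGB2HSV)
p=proj(W,[list(P.mean(0)[:2])+[.03]])[0].astype(int);print(p,h[p[1],p[0]])
m=mask(W,(0,0,0),(180,255,90),(p[0]-60,p[1]-60,p[0]+60,p[1]+60));c=big(m);print(cv2.boundingRect(c))
cv2.imwrite("pics/w6.png",W["pixels"][:,:,::-1])
E
```

```text
t: 12.55
tool_pos: [0.437, -0.2788, -0.0252]
tool_rot: [0.999, -0.043, 0.0, 0.0]
wrist_force: [-0.6, 0.3, -0.2]
finger_gap: 0.887
t: 13.25
tool_pos: [0.4378, -0.2796, 0.0815]
tool_rot: [0.999, -0.043, 0.001, 0.001]
wrist_force: [-0.4, 0.1, -0.4]
finger_gap: 0.885
[ 0.4364 -0.2783  0.0794] [ 0.9991 -0.0432 -0.0004 -0.0003]
[[282, 82], [359, 86], [349, 220], [281, 217]] c [ 0.4736 -0.2825  0.008 ] [0.0578 0.1081 0.058  0.1081] [-97.7669 172.7697  82.2746  -7.3375]
tool axes cm [[ 9.2942 -2.5675  7.1328]
 [ 9.0101  3.209   7.13  ]
 [-1.7906  2.7793  7.1383]
 [-1.5098 -3.0176  7.1411]]
[[379, 192], [387, 184], [416, 193], [407, 205]] c [ 0.4726 -0.2851  0.008 ] [0.0547 0.1038 0.0743 0.1084] [-100.1229  175.4806   83.4925  -15.0639]
[317 160] [ 9 71 68]
(302, 142, 33, 34)
```

View pics/w6.png

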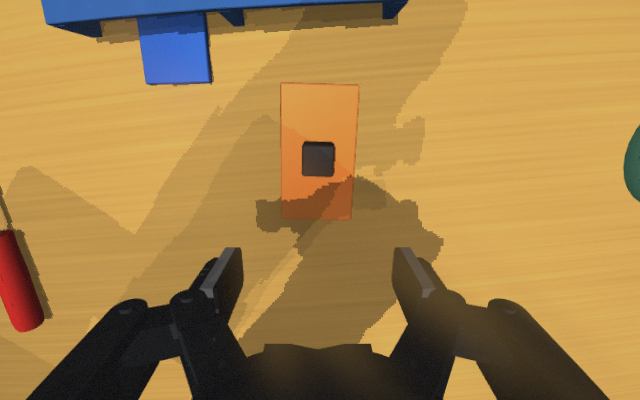

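The cover's corners are at (282,82), (359,86), (349,220) and (281,217), and the knob top is at (318,159). The sizes, 58 x 108 mm, fit the given ones. It lies flat and let go about 100 mm in front of the rack.

```bash
python3 -m handwheel '[[[0,0,0],2.5,120],[[2,0,0],0,120],[[1.75,0,0],0,120],[[0,0,3],0,120],[[0,0,3],0,120],[[0,0,0],0,120],[[0,0,1.5],0,120],[[0,0,0.7],0,120],[[0,0,0],0,120]]'; python3 -m handwheel '[[[0,0,0],0,150],[[0,0,0],0,170],[[0,0,0],0,190],[[0,0,0],0,220],[[0,0,0],0,220],[[0,0,0],0,220]]' 40
```

```text
t: 14.25
tool_pos: [0.4732, -0.283, -0.0028]
tool_rot: [0.998, -0.065, -0.001, -0.001]
wrist_force: [-0.6, -0.4, -0.5]
finger_gap: 0.533
t: 14.85
tool_pos: [0.4747, -0.2841, -0.0011]
tool_rot: [0.998, -0.065, 0.001, 0.001]
wrist_force: [-1.2, 0.8, 5.3]
finger_gap: 0.266
```

```bash
python3 -m handwheel '[[[0,0,-0.1],0,230],[[0,0,-0.5],0,230],[[0,0,-1],0,230],[[0,0,-2],0,230],[[0,0,-2.5],0,230],[[0,0,-2.5],0,230],[[0,0,-1.9],0,230],[[0,0,0],0,230]]' 80; python3 -m handwheel '[[[0,0,0],-8,230],[[0,0,0],-8,230],[[0,0,0],-8,230],[[0,0,0],-8,230],[[0,0,0],-8,230],[[0,0,0],-8,230],[[0,0,0],-8,230],[[0,0,0],-8,230],[[0,0,0],-8,230],[[0,0,0],-8,230],[[0,0,0],-8,230],[[0,0,0],-8,230]]'; python3 -m handwheel '[[[0,0,0],0,230],[[0,0,0],0,230]]'
```

```text
t: 15.65
tool_pos: [0.4759, -0.285, 0.1062]
tool_rot: [0.998, -0.065, 0.002, 0.002]
wrist_force: [0.8, -0.5, -1.7]
finger_gap: 0.25
t: 16.85
tool_pos: [0.4734, -0.283, 0.1015]
tool_rot: [0.714, 0.7, -0.0, -0.001]
wrist_force: [0.4, -0.3, -2.0]
finger_gap: 0.251
t: 17.05
tool_pos: [0.4736, -0.2833, 0.102]
tool_rot: [0.717, 0.697, -0.0, -0.001]
wrist_force: [0.0, 0.1, -2.5]
finger_gap: 0.25
```

```bash
python3 -m handwheel '[[[1,0.1,0],0,230],[[2,0.2,0],0,230],[[3,0.3,0],0,230],[[3.5,0.3,0],0,230],[[3.5,0.3,0],0,230],[[3.5,0.3,0],0,230],[[3.5,0.3,0],0,230],[[3.5,0.3,0],0,230],[[3.5,0.3,0],0,230],[[3.5,0.3,0],0,230],[[3.5,0.3,0],0,230],[[3.5,0.3,0],0,230]]'; python3 -m handwheel '[[[3.5,0.3,0],0,230],[[3.5,0.3,0],0,230],[[3,0.3,0],0,230],[[2,0.3,0],0,230],[[1,0.2,0],0,230],[[0,0,0],0,230],[[0,0,0],0,230],[[0,0,0],0,230]]'
python3 - <<'E'
from h import *
W=cam("wrist");S=cam("side");C=cam("scene")
for i in range(3):s=arm.read_state();print(s["tool_pos"],s["tool_rot"])
a=cv2.resize(S["pixels"][225:330,260:380,::-1],None,fx=4,fy=4,interpolation=cv2.INTER_CUBIC)
b=cv2.resize(W["pixels"][:,:,::-1],None,fx=.5,fy=.5)
o=np.zeros((420,800,3),np.uint8);o[:,:480]=a;o[:200,480:]=b
c=C["pixels"][150:290,280:440,::-1];o[205:205+210,485:485+240]=cv2.resize(c,(240,210))
cv2.imwrite("pics/c7.png",o)
E
```

```text
t: 18.25
tool_pos: [0.5161, 0.0925, 0.1028]
tool_rot: [0.717, 0.698, 0.0, -0.0]
wrist_force: [-0.1, -0.3, -1.7]
finger_gap: 0.25
t: 19.05
tool_pos: [0.5336, 0.219, 0.1027]
tool_rot: [0.717, 0.698, -0.0, 0.0]
wrist_force: [0.7, -0.4, -2.6]
finger_gap: 0.254
[0.5339 0.219  0.1028] [ 0.7166  0.6975 -0.0001  0.0001]
[0.5339 0.219  0.1028] [ 0.7166  0.6975 -0.0001  0.0001]
[0.5339 0.219  0.1028] [ 0.7166  0.6975 -0.0001  0.0001]
```

View pics/c7.png

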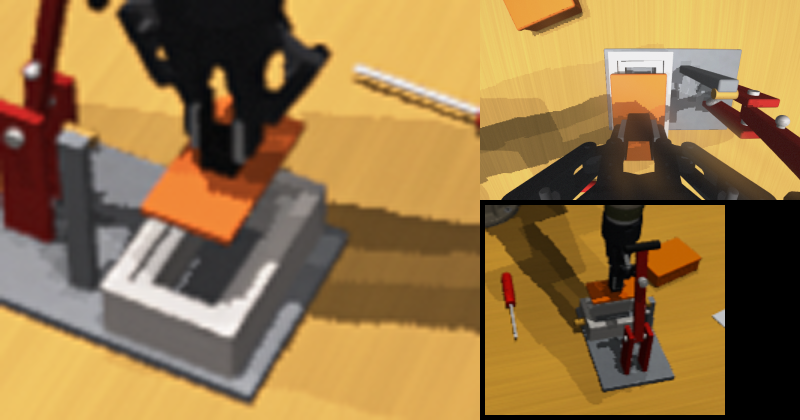

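The cover hangs level over the chamber. In the wrist view the rim's far edge is at row ~98 (cols 252–386) and the cover's far edge at row ~148 (cols 260–374). Now measure both numerically.

```bash
python3 - <<'E'
from h import *
from scipy.spatial.transform import Rotation as Rn
W=cam("wrist");S=cam("side");s=arm.read_state();T=s["tool_pos"];R=Rn.from_quat(s["tool_rot"]).as_matrix()
rgb=W["pixels"]
for r in(104,120,135,160): print(r,[tuple(rgb[r,c]) for c in range(244,264,3)],"|",[tuple(rgb[r,c]) for c in range(376,396,3)])
print([ (r,tuple(rgb[r,300])) for r in range(90,106,2)])
m=mask(W,(5,150,60),(16,255,255),(230,120,410,225));q=quad(big(m));print("cover",q.tolist(),(plane(W,q,.112)-T)@R*100, plane(W,q,.112))
m=mask(S,(5,150,60),(16,255,255),(285,240,345,290));q=quad(big(m));print("side cover",q.tolist(),plane(S,q,.112))
m=mask(W,(0,0,190),(180,45,255),(240,90,400,200));q=quad(big(m));print("rim",q.tolist(),(plane(W,q,.053)-T)@R*100,plane(W,q,.053))
E
```

```text
104 [(np.uint8(236), np.uint8(198), np.uint8(103)), (np.uint8(203), np.uint8(165), np.uint8(104)), (np.uint8(198), np.uint8(202), np.uint8(206)), (np.uint8(196), np.uint8(199), np.uint8(204)), (np.uint8(237), np.uint8(236), np.uint8(237)), (np.uint8(238), np.uint8(238), np.uint8(238)), (np.uint8(238), np.uint8(238), np.uint8(238))] | [(np.uint8(238), np.uint8(238), np.uint8(239)), (np.uint8(238), np.uint8(238), np.uint8(238)), (np.uint8(238), np.uint8(237), np.uint8(238)), (np.uint8(231), np.uint8(232), np.uint8(233)), (np.uint8(184), np.uint8(188), np.uint8(194)), (np.uint8(183), np.uint8(185), np.uint8(192)), (np.uint8(179), np.uint8(182), np.uint8(189))]
120 [(np.uint8(228), np.uint8(187), np.uint8(103)), (np.uint8(229), np.uint8(185), np.uint8(101)), (np.uint8(178), np.uint8(178), np.uint8(179)), (np.uint8(180), np.uint8(180), np.uint8(181)), (np.uint8(226), np.uint8(225), np.uint8(227)), (np.uint8(239), np.uint8(238), np.uint8(239)), (np.uint8(239), np.uint8(238), np.uint8(239))] | [(np.uint8(239), np.uint8(239), np.uint8(239)), (np.uint8(239), np.uint8(239), np.uint8(239)), (np
[... 1966 characters left out ...]
8(239), np.uint8(240)))]
cover [[372, 149], [369, 224], [265, 224], [263, 148]] [[ 5.418   2.7872 -0.9153]
 [ 1.2149  2.8438 -0.9147]
 [ 1.2171 -2.9922 -0.9152]
 [ 5.4733 -2.8726 -0.9157]] [[0.5633 0.2727 0.112 ]
 [0.5627 0.2307 0.112 ]
 [0.5044 0.2323 0.112 ]
 [0.5067 0.2748 0.112 ]]
side cover [[335, 255], [317, 285], [295, 277], [306, 261]] [[0.5026 0.1636 0.112 ]
 [0.5011 0.2742 0.112 ]
 [0.5603 0.2729 0.112 ]
 [0.56   0.2132 0.112 ]]
rim [[397, 100], [379, 199], [261, 193], [249, 99]] [[ 7.9148  5.4083  4.9846]
 [ 0.7829  4.5847  4.9854]
 [ 1.2589 -4.2732  4.9847]
 [ 7.9823 -4.7332  4.9838]] [[0.5901 0.297  0.053 ]
 [0.58   0.2259 0.053 ]
 [0.4916 0.233  0.053 ]
 [0.4888 0.3004 0.053 ]]
```

```bash
python3 - <<'E'
from h import *
from scipy.spatial.transform import Rotation as Rn
W=cam("wrist");S=cam("side");s=arm.read_state();T=s["tool_pos"];R=Rn.from_quat(s["tool_rot"]).as_matrix()
g=W["pixels"].min(2).astype(int)  # bright rim has high min channel
L=[];Rr=[]
for r in range(106,165,2):
    row=g[r]; 
    w=np.where(row[245:275]>218)[0]; 
    if len(w): L.append((245+w[0]-.5,r))
    w=np.where(row[372:396]>212)[0]
    if len(w): Rr.append((372+w[-1]+.5,r))
F=[(c,90+np.where(g[90:115,c]>215)[0][0]-.5) for c in range(262,380,4)]
for n,p in(("L",L),("R",Rr),("F",F)):
    P=(plane(W,p,.053)-T)@R*100; f=np.polyfit(*((P[:,0],P[:,1]) if n!="F" else (P[:,1],P[:,0])),1)
    print(n,P[:,:2].mean(0),"spread",P[:,:2].std(0),"slope deg",np.degrees(np.arctan(f[0])))
m=mask(W,(5,150,60),(16,255,255),(230,140,410,205))
L=[(np.where(m[r])[0][0]-.5,r) for r in range(155,200,3)];Rr=[(np.where(m[r])[0][-1]+.5,r) for r in range(155,200,3)]
F=[(c,np.where(m[:,c])[0][0]-.5) for c in range(270,366,4)]
for n,p in(("L",L),("R",Rr),("F",F)):
    P=(plane(W,p,.112)-T)@R*100; f=np.polyfit(*((P[:,0],P[:,1]) if n!="F" else (P[:,1],P[:,0])),1)
    print("cover",n,P[:,:2].mean(0),"slope deg",np.degrees(np.arctan(f[0])))
E
```

```text
L [ 5.5212 -4.331 ] spread [1.2107 0.0255] slope deg -0.5910997080717819
R [5.5163 4.651 ] spread [1.2108 0.0219] slope deg 0.20478053282447273
F [7.6699 0.1381] spread [0.0036 2.3771] slope deg -0.030577567805887176
cover L [ 3.9705 -3.014 ] slope deg 0.18042060121760117
cover R [3.9666 2.8447] slope deg -0.07307424409591491
cover F [ 5.5189 -0.1138] slope deg 0.8515869695563445
```

```bash
python3 -m handwheel '[[[0.5,0.25,0],0,230],[[0,0,1.5],0,230],[[0,0,1.5],0,230],[[0,0,0.8],0,230],[[0,0,0],0,230],[[0,0,0],0,230]]'
cat > m.py <<'E'
from h import *
import sys
from scipy.spatial.transform import Rotation as Rn
W=cam("wrist");S=cam("side");s=arm.read_state();T=s["tool_pos"];R=Rn.from_quat(s["tool_rot"]).as_matrix()
print(T,s["wrist_force"]);zc=T[2]+.0095
fit=lambda P,n:np.degrees(np.arctan(np.polyfit(*((P[:,0],P[:,1]) if n!="F" else (P[:,1],P[:,0])),1)[0]))
g=W["pixels"].min(2).astype(int)
m=mask(W,(5,130,50),(17,255,255),(240,60,410,215))
top=np.where(m[:,318])[0][0]
L=[(245+np.where(g[r,235:275]>205)[0][0]-10.5,r) for r in range(top-20,top+15,2) if (g[r,235:275]>205).any()]
Rr=[(372+np.where(g[r,372:410]>212)[0][-1]+.5,r) for r in range(top-20,top+15,2) if (g[r,372:410]>212).any()]
F=[(c,60+np.where(g[60:top,c]>215)[0][0]-.5) for c in range(275,366,4)  if (g[60:top,c]>215).any()]
for n,p in(("L",L),("R",Rr),("F",F)):
    P=(plane(W,p,.053)-T)@R*100; print("rim",n,np.median(P[:,:2],0),P[:,:2].std(0),fit(P,n))
L=[(np.where(m[r])[0][0]-.5,r) for r in range(top+6,200,3)];Rr=[(np.where(m[r])[0][-1]+.5,r) for r in range(top+6,200,3)]
F=[(c,np.where(m[:,c])[0][0]-.5) for c in range(275,362,4)]
for n,p in(("L",L),("R",Rr),("F",F)):
    P=(plane(W,p,zc)-T)@R*100; print("cover",n,np.median(P[:,:2],0),P[:,:2].std(0),fit(P,n))
mo=mask(S,(5,130,50),(17,255,255),(270,240,350,330));q=quad(big(mo));print("side cover",q.tolist(),plane(S,q,zc)[:,:2].tolist())
E
python3 m.py
```

```text
t: 20.0
tool_pos: [0.5367, 0.2251, 0.065]
tool_rot: [0.716, 0.698, -0.0, 0.0]
wrist_force: [-0.4, -0.1, -1.5]
finger_gap: 0.252
[0.5372 0.2252 0.0656] [ 0.3712  0.4188 -2.0957]
rim L [ 5.4208 -4.6455] [0.6081 0.0182] -0.5023277924599355
rim R [5.4185 4.3491] [0.6078 0.0185] 0.19781343103398105
rim F [ 7.0895 -0.007 ] [0.0015 1.5148] -0.008544498149188765
cover L [ 4.0446 -3.0499] [0.7525 0.0156] -0.24093926891312198
cover R [4.0436 2.7806] [0.7523 0.0153] -0.31464525963472445
cover F [ 5.5735 -0.1157] [0.0234 1.3068] 0.8347583870951338
side cover [[338, 254], [315, 297], [294, 289], [304, 273]] [[0.5115127332989872, 0.12192429934350568], [0.5036794514227918, 0.28075655439747105], [0.5613599480594444, 0.27906693061560794], [0.5628494107752068, 0.22084149700929434]]
```

Cover and rim are aligned within about 1 mm and 0.5°, so I'm lowering with the force watched.

```bash
python3 -m handwheel '[[[0,0,0.6],0,230],[[0,0,0.5],0,230],[[0,0,0],0,230]]'|grep -E "pos|force"; for i in 1 2 3; do python3 -m handwheel '[[[0,0,0.15],0,230],[[0,0,0.1],0,230],[[0,0,0],0,230]]' |grep -E "pos|force";done
```

```text
tool_pos: [0.5358, 0.2247, 0.0529]
wrist_force: [-0.9, -0.9, -2.0]
tool_pos: [0.5365, 0.2249, 0.0512]
wrist_force: [-0.5, -0.5, -2.6]
tool_pos: [0.5364, 0.2249, 0.0486]
wrist_force: [0.1, -0.0, -2.0]
tool_pos: [0.5364, 0.2249, 0.0461]
wrist_force: [-0.6, 0.4, -1.1]
```

```bash
python3 m.py
```

```text
[0.5365 0.2249 0.0462] [-0.4544 -0.7332 -1.7008]
rim L [ 5.6252 -4.4164] [0.5442 0.0431] 4.524191301064108
rim R [5.6239 4.4186] [0.5443 0.0173] 0.6882421601966024
rim F [7.1172 0.0258] [0.0013 1.3541] -0.01021377160875815
cover L [ 3.9861 -3.0225] [0.7563 0.0156] -0.2303135614192624
cover R [3.9854 2.8252] [0.7559 0.0145] -0.20789197175433213
cover F [ 5.525  -0.0767] [0.0255 1.3105] 0.9560289736506866
side cover [[333, 272], [315, 302], [294, 294], [305, 278]] [[0.5045904248461821, 0.1700895745704757], [0.5042795793229014, 0.2799670103306944], [0.5624579303469622, 0.27849539034941406], [0.5613750180257302, 0.21911404493200992]]
```

```bash
for i in 1 2 3 ; do python3 -m handwheel '[[[0,0,0.1],0,230],[[0,0,0],0,230]]' |grep -E "pos|force";done
```

```text
tool_pos: [0.5365, 0.2249, 0.0451]
wrist_force: [-0.1, 0.6, -2.0]
tool_pos: [0.5365, 0.225, 0.0442]
wrist_force: [-0.1, -0.3, -2.2]
tool_pos: [0.5366, 0.225, 0.0442]
wrist_force: [-2.1, -1.0, 5.0]
```

```bash
python3 -m handwheel '[[[0,0,-0.05],0,230],[[0,0,0],0,180],[[0,0,0],0,130],[[0,0,0],0,130],[[0,0,0],0,130],[[0,0,-0.5],0,130],[[0,0,-1.5],0,130],[[0,0,-3],0,130],[[0,0,-3],0,130],[[0,0,0],0,130],[[0,0,0],0,130]]'
python3 - <<'E'
from h import *
S=cam("side");W=cam("wrist");print(arm.read_state()["tool_pos"])
mo=mask(S,(5,130,50),(17,255,255),(270,250,350,330));c=big(mo);q=quad(c);P=plane(S,q,.053);Q=np.roll(P,-1,0)-P
print(q.tolist(),P[:,:2].tolist(),P.mean(0),np.linalg.norm(Q,axis=1),np.degrees(np.arctan2(Q[:,1],Q[:,0])))
m=mask(W,(5,130,50),(17,255,255),(220,60,420,290));q=quad(big(m));P=plane(W,q,.053);print(q.tolist(),P[:,:2].tolist(),P.mean(0),np.linalg.norm(np.roll(P,-1,0)-P,axis=1))
a=cv2.resize(S["pixels"][225:330,260:380,::-1],None,fx=3.8,fy=3.8,interpolation=cv2.INTER_CUBIC)
b=cv2.resize(W["pixels"][:,130:510,::-1],None,fx=.9,fy=.9)
o=np.zeros((400,800,3),np.uint8);o[:a.shape[0],:a.shape[1]]=a[:400];o[:b.shape[0],a.shape[1]:a.shape[1]+b.shape[1]]=b[:, :800-a.shape[1]]
cv2.imwrite("pics/c8.png",o)
E
```

```text
t: 23.1
tool_pos: [0.5372, 0.2252, 0.1248]
tool_rot: [0.716, 0.698, 0.001, 0.001]
wrist_force: [-0.2, 0.5, 0.0]
finger_gap: 0.487
[0.5358 0.2248 0.1229]
[[315, 266], [333, 274], [313, 302], [294, 293]] [[0.5574811067329277, 0.1675328250929894], [0.5027470390665514, 0.17421546374417274], [0.5097288723533936, 0.2799307208998697], [0.5651224353828989, 0.2735340521594658]] [0.5338 0.2238 0.053 ] [0.0551 0.1059 0.0558 0.1063] [173.039   86.2215  -6.5872 -94.1232]
[[354, 133], [351, 258], [286, 259], [279, 135]] [[0.5655549376737026, 0.27917138910764516], [0.5641125645086562, 0.17097466138958142], [0.5068116306025688, 0.17143668114050514], [0.5075262256726857, 0.27913295585854714]] [0.536  0.2252 0.053 ] [0.1082 0.0573 0.1077 0.058 ]
```

View pics/c8.png

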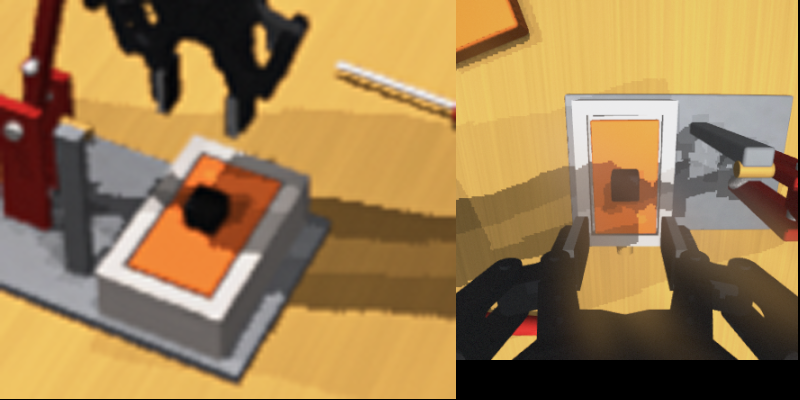

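The cover sits flush in the recess all round, centred, with the jaws clear and the lever still raised. Next I'll find the fingertip heights from this picture and prepare the lever press.

```bash
python3 - <<'E'
from h import *
S=cam("side");s=arm.read_state();print(s["q"],s["t"],s["tool_pos"])
for y in(.214,.225,.236):
    o,d=ray(S,[(303.4,254),(321.8,260.5)]);k=(y-o[1])/d[:,1:2];print(y,o+d*k)
    o,d=ray(S,[(303.4,254),(321.8,260.5)])
# lowest dark pixel per column in finger region
v=S["pixels"].max(2)
print([(c,int(np.where(v[225:264,c]<75)[0].max()+225)) for c in range(296,330) if (v[225:264,c]<75).any()])
E
```

```text
[ 0.2591  0.3639 -0.0949  1.1142 -0.0001  1.8553] 23.25 [0.5356 0.2247 0.1225]
0.214 [[0.5663 0.214  0.1344]
 [0.5162 0.214  0.1326]]
0.225 [[0.5605 0.225  0.1465]
 [0.5111 0.225  0.1447]]
0.236 [[0.5547 0.236  0.1585]
 [0.506  0.236  0.1568]]
[(296, 238), (297, 239), (298, 240), (299, 241), (300, 246), (301, 251), (302, 251), (303, 253), (304, 254), (305, 253), (306, 252), (307, 250), (308, 235), (309, 235), (310, 235), (311, 235), (312, 235), (313, 236), (314, 236), (315, 237), (316, 239), (317, 242), (318, 243), (319, 244), (320, 259), (321, 252), (322, 259), (323, 259), (324, 259), (325, 258), (326, 256), (327, 251), (328, 251), (329, 250)]
```

```bash
python3 -m handwheel '[[[0,-1,-1],0,200],[[0,-2,-2],0,255],[[0,0,-3.5],0,255],[[0,0,-3.5],0,255],[[0,0,-3.5],0,255],[[0,0,-3.5],0,255],[[0,0,-3],0,255],[[0,0,-1],0,255]]'; python3 -m handwheel '[[[0,0,0],-8,255],[[0,0,0],-8,255],[[0,0,0],-8,255],[[0,0,0],-8,255],[[0,0,0],-8,255],[[0,0,0],-8,255],[[0,0,0],-8,255],[[0,0,0],-8,255],[[0,0,0],-8,255],[[0,0,0],-8,255],[[0,0,0],-8,255],[[0,0,0],-2,255]]'; python3 -m handwheel '[[[0,0,0],0,255],[[0,0,0],0,255]]'
```

```text
t: 24.05
tool_pos: [0.5066, 0.226, 0.3372]
tool_rot: [0.716, 0.698, 0.002, 0.001]
wrist_force: [0.8, -0.2, 0.3]
finger_gap: -0.005
t: 25.25
tool_pos: [0.5056, 0.2256, 0.3324]
tool_rot: [0.011, 1.0, -0.0, -0.001]
wrist_force: [-0.0, 0.4, 0.3]
finger_gap: -0.003
t: 25.45
tool_pos: [0.5059, 0.2257, 0.3329]
tool_rot: [0.013, 1.0, -0.0, -0.001]
wrist_force: [0.5, 0.2, 0.3]
finger_gap: -0.003
```

```bash
python3 -m handwheel '[[[-2,0,0],0,255],[[-3,0,0],0,255],[[-3,0,0],0,255],[[-3,0,0],0,255],[[-3,0,0],0,255],[[-1.5,0,0],0,255],[[0,0,0],0,255],[[0,0,0],0,255]]'; python3 -m handwheel '[[[0,0,2],0,255],[[0,0,2],0,255],[[0,0,2],0,255],[[0,0,0],0,255],[[0,0,0],0,255]]'
python3 - <<'E'
from h import *
C=cam("scene");S=cam("side")
def bar(): 
    mb=mask(S,(0,0,0),(180,255,45),(255,170,300,215))
    return cv2.minAreaRect(big(mb)),cv2.boundingRect(big(mb))
print(bar());print(proj(S,[[.645,.222,.29],[.6257,.2233,.2957]]),proj(C,[[.645,.222,.29],[.6257,.2233,.2957]]))
E
```

```text
t: 26.25
tool_pos: [0.6613, 0.2218, 0.3327]
tool_rot: [0.013, 1.0, -0.0, -0.001]
wrist_force: [-0.3, 0.8, 0.6]
finger_gap: -0.002
t: 26.75
tool_pos: [0.6603, 0.222, 0.2749]
tool_rot: [0.013, 1.0, -0.0, -0.0]
wrist_force: [0.0, -0.9, 0.6]
finger_gap: 0.002
(((264.0, 181.5), (23.0, 18.0), 90.0), (255, 170, 19, 24))
[[269.7541 197.912 ]
 [276.6524 198.3963]] [[385.5159 183.5533]
 [383.6059 177.146 ]]
```

```bash
python3 -m handwheel '[[[1,0,0.1],0,255],[[1,0,0.1],0,255],[[0,0,0],0,255]]'; python3 -m handwheel '[[[1,0,0.1],0,255],[[1.2,0,0.3],0,255],[[0,0,0],0,255]]'
```

```text
t: 27.15
tool_pos: [0.6414, 0.2226, 0.2739]
tool_rot: [0.012, 1.0, 0.0, 0.001]
wrist_force: [0.7, 0.3, 0.7]
finger_gap: 0.001
t: 27.45
tool_pos: [0.6194, 0.2231, 0.2691]
tool_rot: [0.012, 1.0, 0.0, 0.001]
wrist_force: [0.6, 0.0, 1.4]
finger_gap: 0.002
```

```bash
cat > ascii.py <<'E'
from h import *
import sys
def show(n,x0,y0,x1,y1):
    c=cam(n);h=cv2.cvtColor(c["pixels"],cv2.COLOR_RGB2HSV).astype(int);print(n,x0)
    for y in range(y0,y1):
        r=""
        for x in range(x0,x1):
            H,s,v=h[y,x]
            r+= "#" if v<60 else "R" if (H<7 or H>172) and s>140 else "O" if H<16 and s>150 else "g" if s<60 else "." 
        print(y,r)
a=sys.argv;show(a[1],*map(int,a[2:6]))
E
python3 ascii.py scene 355 160 425 245; python3 ascii.py side 250 150 330 245
```

```text
scene 355
160 ..............#################################.......................
161 ...............###############################........................
162 ................#############################.........................
163 .................###########################..........................
164 ..................#####################.###...........................
165 ...................##################.................................
166 ....................#################.................................
167 .....................###############..................................
168 ........................############..................................
169 ........................###########...................................
170 ........................############..................................
171 ........................##############................................
172 .......................###############..............OO................
173 ...............#######################...........O.OOOO...............
174 ...............#####################
[... 12668 characters left out ...]
....................
237 .....................ORRRR#O....................................................
238 .....................ORRR#O.....................................................
239 ....................ORRRR#O.....................................................
240 .................OOOORRRR#O.....................................................
241 ................ORRR..RR#O......................................................
242 ...............ORRR.gg.R#O......................................................
243 ................RR.ggg.R#OO.....................................................
244 ................ORgggg.#RRRRO...................................................
```

```bash
python3 - <<'E'
from h import *
S=cam("side")
for f in(78,74,70,66,62,60):
    f=np.radians(f);print(round(np.degrees(f)),proj(S,[.6665-.195*np.cos(f),.2235,.105+.195*np.sin(f)]))
E
python3 -m handwheel '[[[1,0,0.3],0,255],[[1,0,0.4],0,255],[[1.2,0,0.6],0,255],[[0,0,0],0,255]]'; python3 ascii.py side 265 180 320 225
```

```text
78 [[276.5109 198.403 ]]
74 [[281.6567 201.004 ]]
70 [[286.7406 203.8992]]
66 [[291.7288 207.0707]]
62 [[296.5878 210.498 ]]
60 [[298.9587 212.3006]]
t: 28.0
tool_pos: [0.587, 0.2237, 0.2548]
tool_rot: [0.013, 1.0, -0.0, -0.0]
wrist_force: [-0.2, 0.5, 1.6]
finger_gap: -0.0
side 265
180 ...............gggg#####################...............
181 ...............gggg####################................
182 ...............gggg####################................
183 ...............gggg####################................
184 ..............gggg#####################................
185 ..............gggg####################.................
186 ..............ggg#####################.................
187 .............gggg#####################.................
188 ..........ggggggg###################RO.................
189 .........##ggggg##ggg##############RRO.................
190 .........##ggggg####gg#############RO..................
191 .........##gggg####################RO..................
192 .........####g#####################RO..................
193 ..........#######################
[... 1182 characters left out ...]
...............#######..................
214 .............................#######...................
215 ............................#######....................
216 ...........................########....................
217 ...........................#######.....................
218 ..........................#######......................
219 ..........................######.......................
220 .........................O#####........................
221 ..................gggg..OR####.........................
222 .................gggggg.ORR##O.........................
223 .................ggggggRRRRRO..........................
224 .................ggggg.RRRROO..........................
```

```bash
python3 -m handwheel '[[[1.1,0,0.5],0,255],[[1.2,0,0.6],0,255],[[1,0,0.65],0,255],[[0.95,0,0.65],0,255],[[0,0,0],0,255]]'; python3 - <<'E'
from h import *
S=cam("side")
for f in(54,50,47,45,40,35,30):
    f=np.radians(f);print(round(np.degrees(f)),proj(S,[.6665-.195*np.cos(f),.2245,.105+.195*np.sin(f)]))
E
python3 ascii.py side 280 185 340 245
```

```text
t: 28.55
tool_pos: [0.545, 0.2247, 0.2304]
tool_rot: [0.013, 1.0, -0.0, -0.0]
wrist_force: [1.0, 0.5, 0.5]
finger_gap: -0.004
54 [[305.5971 218.2841]]
50 [[309.883  222.3384]]
47 [[312.9352 225.4824]]
45 [[314.8868 227.621 ]]
40 [[319.4531 233.0898]]
35 [[323.5402 238.6874]]
30 [[327.1132 244.356 ]]
side 280
185 ....OORRRRRRRRRRR##########################.................
186 ...OORRRRRRRRRRRR##########################.................
187 ...ORRRRRRRRRRRRR##########################..g..............
188 ..ORRRRRRRRRRRRRR##########################g................
189 ..RRRRRRRRRRRRRRR##########################.................
190 ..RRRRRRRRRRRRRRR#########################..................
191 ..ORRRRRRRRRRRRR###ggg####################..................
192 ..ORRRRRRRRRRRRR####gg####################..................
193 ...RRRRRRRRRRRRR###gg####################...................
194 ...ORRRRRRRRRRRRR#gggg###################...................
195 ...ORRRRRRRRRRRRRggggg###################...................
196 ...ORRRRRRRRRRRRRggggg###################...................
197 ....OR
[... 2409 characters left out ...]
...ggggRRRRRRRRO#####.............................
235 ............O.g.RRRRRRROO...##..............................
236 ..........OORRRRRRRRRROO....................................
237 .........ORRRRRRRRRRR.......................................
238 .......ORRRRRRRRRRO.gg......................................
239 .....OORRRRRRRRRRO..ggg.....................................
240 ....ORRRRRRRRRROO....ggg....................................
241 ..ORRRRRRRRRROO.......ggg..#................................
242 .ORRRRRRRRRRO..........ggg###...............................
243 RRRRRRRRRROO............g####...............................
244 RRRRRRRROO.............######...............................
```

```bash
python3 -m handwheel '[[[1.05,0,0.95],0,255],[[1.05,0,0.95],0,255],[[0.8,0,0.95],0,255],[[0.8,0,0.95],0,255],[[0,0,0],0,255]]'; python3 - <<'E'
from h import *
S=cam("side")
for f in(35,30,25,20,15,10,5,0):
    f=np.radians(f);print(round(np.degrees(f)),proj(S,[.6665-.195*np.cos(f),.2255,.105+.195*np.sin(f)]))
E
python3 ascii.py side 300 210 350 262
```

```text
t: 29.15
tool_pos: [0.5078, 0.2256, 0.1923]
tool_rot: [0.013, 1.0, -0.0, -0.001]
wrist_force: [0.4, -0.3, 2.5]
finger_gap: -0.002
35 [[323.3607 238.9535]]
30 [[326.9369 244.6243]]
25 [[329.9713 250.3088]]
20 [[332.4438 255.9513]]
15 [[334.3416 261.4985]]
10 [[335.6591 266.9004]]
5 [[336.3975 272.1106]]
0 [[336.564  277.0867]]
side 300
210 .............##ggg###################.............
211 .............###gg###################g............
212 .............##gg##################....gg.........
213 .............ggggg#################........g......
214 ..............gggg#################...........g...
215 ..............gggg################................
216 ..............ggg#################................
217 .............gggg#################................
218 .............gggg################.................
219 ............gggg###############...................
220 ...........ggggg###############...................
221 ........g#gggggg###############...................
222 ........#gggggg##ggg###########...................
223 ........#gggggg####g###########.............
[... 1396 characters left out ...]
OOOO.....#######........................
250 ROOOOOO..g.........######.........................
251 OO......gg.........#####..........................
252 .........ggg........###...........................
253 .........ggg###...................................
254 ..........gg###...................................
255 .........#######..................................
256 ........########..................................
257 .........######...................................
258 .........####.....................................
259 ..................................................
260 ..................................................
261 ...........ggg....................................
```

```bash
python3 -m handwheel '[[[0.75,0,1.2],0,255],[[0.75,0,1.2],0,255],[[0.55,0,1.1],0,255],[[0.55,0,1.1],0,255],[[0.4,0,1.15],0,255],[[0.4,0,1.15],0,255],[[0,0,0],0,255]]'; python3 ascii.py side 300 240 350 292;  python3 -m handwheel '[[[0.15,0,1],0,255],[[0.15,0,1],0,255],[[0,0,0.4],0,255],[[0,0,0],0,255]]'
```

```text
t: 29.95
tool_pos: [0.4731, 0.2264, 0.1224]
tool_rot: [0.013, 1.0, -0.0, -0.001]
wrist_force: [0.8, 0.1, 1.1]
finger_gap: -0.002
side 300
240 ............................##ggg###############..
241 ...........................###gg################gg
242 ............................#ggg################gg
243 ............................gggg################..
244 .............................ggg###############...
245 ............................gggg###############...
246 ............................gggg#############.....
247 ............................ggg#############......
248 ...........................gggg#############......
249 ..........................ggggg#############......
250 ........................#ggggg##############......
251 .......................#gggggg#gggg#########......
252 ......................##gggggg###gg########.......
253 ......................###ggggg############........
254 .......................###ggg#############........
255 ............g............#################........
256 RRROO.....ggggg............###############........
257 RRRRRRRO.gggggg........
[... 1324 characters left out ...]
OO.ggggggggggg.........
282 g.OOOOOOO###########OOOOOOOO.gggggggggggggggg.....
283 gOOOOOOOO##########OOOOOOOOO.gggggggggggggggggg...
284 .OOOOOOOOO########OOOOOOOOO.gggggggggggggggggg....
285 OOOOOOOOOOOOO#####OOOOOOOOO.ggggggggggggggggg#....
286 OOOOOOOOOOOOOOOOOOOOOOOOOO.gggggggggggggggggg#....
287 OOOOOOOOOOOOOOOOOOOOOOOOO.ggggggggggggggggggg#....
288 OOOOOOOOOOOOOOOOOOOOOOOOOggggggggggggggggggg#.....
289 OOOOOOOOOOOOOOOOOOOOOOOO.ggggggggggggggggggg......
290 OOOOOOOOOOOOOOOOOOOOOOO.ggggggggggggggggggg.......
291 OOOOOOOOOOOOOOOOOOOOOOOgggggggggggggggggggg.......
t: 30.4
tool_pos: [0.4704, 0.2267, 0.099]
tool_rot: [0.013, 1.0, -0.0, -0.001]
wrist_force: [-1.4, 0.8, 3.2]
finger_gap: 0.002
```

```bash
for i in 1 2 3 4; do python3 -m handwheel '[[[0,0,0.2],0,255],[[0,0,0],0,255]]'|grep -E "pos|force";done
```

```text
tool_pos: [0.4706, 0.2266, 0.0976]
wrist_force: [-1.1, 0.6, 1.7]
tool_pos: [0.4709, 0.2266, 0.0957]
wrist_force: [-1.9, 0.4, 3.2]
tool_pos: [0.4708, 0.2266, 0.0937]
wrist_force: [-1.6, 0.5, 4.3]
tool_pos: [0.4708, 0.2266, 0.0917]
wrist_force: [-3.4, 0.7, 4.9]
```

```bash
for i in 1 2 3 4 5 6; do python3 -m handwheel '[[[0,0,0.1],0,255],[[0,0,0],0,255]]'|grep -E "pos|force";done
```

```text
tool_pos: [0.4707, 0.2267, 0.0908]
wrist_force: [-4.0, 0.1, 6.0]
tool_pos: [0.4707, 0.2266, 0.0898]
wrist_force: [-3.5, 0.8, 6.3]
tool_pos: [0.4707, 0.2266, 0.0889]
wrist_force: [-3.2, -0.5, 5.9]
tool_pos: [0.4707, 0.2266, 0.0879]
wrist_force: [-3.7, -0.2, 7.1]
tool_pos: [0.4706, 0.2266, 0.0869]
wrist_force: [-4.1, 0.2, 5.9]
tool_pos: [0.4706, 0.2266, 0.0859]
wrist_force: [-4.5, 0.5, 7.2]
```

```bash
for i in 1 2 3 4 5 ; do python3 -m handwheel '[[[0,0,0.1],0,255],[[0,0,0],0,255]]'|grep -E "pos|force";done; python3 - <<'E'
from h import *
S=cam("side")
for f in(5,2,0,-2):
    f=np.radians(f);print(round(np.degrees(f)),proj(S,[.6665-.195*np.cos(f),.2265,.105+.195*np.sin(f)]))
E
python3 ascii.py side 310 255 350 300
```

```text
tool_pos: [0.4706, 0.2266, 0.0849]
wrist_force: [-4.5, 0.5, 6.8]
tool_pos: [0.4706, 0.2266, 0.084]
wrist_force: [-4.3, 0.1, 6.9]
tool_pos: [0.4706, 0.2266, 0.083]
wrist_force: [-5.0, 0.0, 7.5]
tool_pos: [0.4706, 0.2266, 0.0821]
wrist_force: [-4.7, 0.2, 7.6]
tool_pos: [0.4706, 0.2267, 0.0815]
wrist_force: [-5.9, 0.4, 10.2]
5 [[336.2328 272.3864]]
2 [[336.4016 275.4031]]
0 [[336.4008 277.3632]]
-2 [[336.3106 279.2796]]
side 310
255 ...................##gg###############..
256 ...................#ggg###############..
257 ...................gggg###############..
258 ....................ggg##############...
259 ...................gggg############.....
260 ...................gggg############.....
261 .ggg...............ggg#############.....
262 ggggggg...........gggg#############.....
263 ggggggggg.......gggggg#############.....
264 gggggggggggg..##ggggg###g##########.....
265 .ggggggggggggg##ggggg##ggg########......
266 Rgggggggggggg###ggggg############.......
267 Rgggggg..ggggg##gggg#############.......
268 R.gggggRRR..gg.###g##############.......
269 R.gggggRRRRROO..O################...
[... 654 characters left out ...]
OO.gggg########gggggg....
285 OOO#####OOOOOOOOO.ggg########gggggg#....
286 OOOOOOOOOOOOOOOO.ggg########gggggg##....
287 OOOOOOOOOOOOOOO.ggg#########gggggg#.....
288 OOOOOOOOOOOOOOO.gggg#######ggggggg#.....
289 OOOOOOOOOOOOOO.ggggg#######ggggggg......
290 OOOOOOOOOOOOO.ggggggg#####ggggggg.......
291 OOOOOOOOOOOOOggggggggg##ggggggggg.......
292 OOOOOOOOOOOO.ggggggggggggggggggg........
293 OOOOOOOOOOO.gggggggggggggggggggg........
294 OOOOOOOOOOOgggggggggggggggggggg.........
295 OOOOOOOOOO.ggggggggggggggggggg..........
296 OOOOOOOOOOggggggggggggg##ggggg..........
297 OOOOOOOOO.gggggggggggg##ggggg...........
298 OOOOOOOO.ggggggggggggg##ggggg...........
299 OOOOOOOOggggggggggggg##ggggg............
```

The force has started to climb and the bar centre sits near (337,281), matching about 2° past level, so this is the stop. One more millimetre, then I'll let go.

```bash
python3 -m handwheel '[[[0,0,0.1],0,255],[[0,0,0],0,255],[[0,0,0],0,255]]'; python3 -m handwheel '[[[0,0,-0.3],0,255],[[0,0,-0.5],0,255],[[0,0,-1],0,255],[[0,0,-2],0,255],[[0,0,-3],0,255],[[0,0,-4],0,255],[[0,0,-4],0,255],[[0,0,0],0,255],[[0,0,0],0,255]]'; python3 ascii.py side 295 250 350 305; python3 - <<'E'
from h import *
from scipy.optimize import linear_sum_assignment
S=cam("side");C=cam("scene")
mo=mask(S,(5,130,50),(17,255,255),(285,255,345,310));q=quad(big(mo));print(q.tolist(),plane(S,q,.053)[:,:2].tolist())
# bystanders vs start pictures
for n,c in(("side",S),("scene",C)):
    a=cv2.imread(f"pics/{n}0.png")[:,:,::-1]
    A=dict(c);A["pixels"]=np.ascontiguousarray(a)
    for nm,lo,hi,roi in ((("spare",(105,190,150),(125,255,255),(345,190,380,220)),("driver",(0,150,90),(6,255,255),(376,245,420,275)),("case",(5,150,60),(16,255,255),(310,330,370,400)),("tub",(0,150,60),(8,255,255),(286,180,305,210))) if n=="side" else (("tub",(0,150,60),(8,255,255),(258,290,292,325)),("driver",(0,150,90),(8,255,255),(285,190,302,220)))):
        print(n,nm,*[(lambda m:(round(m["m10"]/max(m["m00"],1),1),round(m["m01"]/max(m["m00"],1),1),m["m00"]/255))(cv2.moments(mask(k,lo,hi,roi))) for k in(A,c)])
s=arm.read_state();print(s["tool_pos"],s["t"],s["wrist_force"])
E
```

```text
t: 33.8
tool_pos: [0.4706, 0.2267, 0.0809]
tool_rot: [0.013, 1.0, 0.0, 0.0]
wrist_force: [-6.8, -1.0, 13.2]
finger_gap: -0.0
t: 34.7
tool_pos: [0.4723, 0.2267, 0.2288]
tool_rot: [0.013, 1.0, 0.0, 0.002]
wrist_force: [-0.2, -0.7, -0.9]
finger_gap: 0.003
side 295
250 .......................................................
251 .......................................................
252 .......................................................
253 .......................................................
254 .......................................................
255 .......................................................
256 .......................................................
257 O......................................................
258 RROO...................................................
259 RRRRROO................................................
260 RRRRRRRROO.............................................
261 RRRRRRRRRRROOO..ggggg..................................
262 RRRRRRRRRRRRRRR.gggggg.................................
263 RRRRRRRRRRRRRRR.gggggggg..............................
[... 2367 characters left out ...]
gggggggggggggggggggg..............
304 gggggggggggggggggggggggggggggggggggggggg...............
[[309, 271], [330, 277], [315, 302], [294, 294]] [[0.5639733412299606, 0.19039108441658725], [0.5055442222144979, 0.18706842142938285], [0.5052857594166602, 0.2779060150187226], [0.5636324500026111, 0.2764301368922979]]
side spare (362.5, 204.7, 100.0) (362.5, 204.7, 100.0)
side driver (396.7, 258.6, 272.0) (396.6, 258.6, 273.0)
side case (338.9, 369.9, 2633.0) (338.9, 369.9, 2631.0)
side tub (292.8, 194.3, 298.0) (292.6, 194.3, 302.0)
scene tub (274.5, 304.7, 397.0) (274.5, 304.7, 397.0)
scene driver (295.1, 204.7, 127.0) (295.1, 204.9, 126.0)
[0.4704 0.2263 0.2263] 34.85 [ 1.3868 -0.0293  0.6391]
```

```bash
python3 -m handwheel '[[[0,0,0],0,255],[[0,0,0],0,255],[[0,0,0],0,255]]'|tail -2; python3 - <<'E'
from h import *
S=cam("side");m=mask(S,(0,0,0),(180,255,60),(330,255,350,292));print(cv2.minAreaRect(big(m))[0])
print(arm.job_done())
E
```

```text
wrist_force: [-0.4, -0.4, -0.4]
finger_gap: 0.002
(337.2303771972656, 276.33148193359375)
the job is handed in; nothing more can be done
None
```

I drew the cover out by its protruding edge and let go of it on the bench about 100 mm in front of the rack. I then lifted it by the knob, set it in the seat and pressed the lever down to its stop. The job was handed in at about 35 s of the 72 s allowed; no verdict is reported.

**Last checks:**
- **Lever:** it stays down on its own. The bar centre was at pixel (337, 276) in the side view; the level position projects to (336, 277).
- **Cover:** after release it lay flush and square in the recess, with its centre within about 2 mm of the rim's centre. After latching, the edges still in view had not moved.
- **Bystanders:** the spare plate, cup, screwdriver and case were within 0.2 pixel of their start positions.
- **Robot:** it is clear of everything, with no load on the wrist.

**What disagreed:**
- The fingertips stood about 17 to 26 mm behind the reported TCP, depending on the opening. Because of this, my first two closings on the tab passed above the plate. I found the real tip height by touch, pressing on the plate top with about 11 N, and then gripped it.
- The wrist force read only 1 to 3 N for most of the lever stroke, below the 6 to 10 N given. It reached 7 N near level and 13 N at the stop.

I had used all 12 picture views by the lever press, so the lever checks used pixel masks and printed text maps of the camera images.

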